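# Set a blank over the edge of a sawing board

### The arm

A 6-joint arm with a two-finger parallel gripper is mounted at the origin on a cart in front of the work surface, level with it; the furniture and walls round the work are solid. World frame = base frame: x ahead of the robot, y to its left, z up, the work surface at z = 0. Lengths are in m, angles in rad, forces in N, time in s.
With the tool pointing down it reaches from about 0.325 to 0.775 m from the base axis. Payload 9.3 kg.
Tool frame: the origin (TCP) lies on the centre line of the jaws, within the pads' length; the fingertips stand 22 mm ahead of it and the grasp point (between the pads) lies 3 mm ahead of it; z points along the fingers, y is the line along which they close (so a half turn about z gives the same grasp; the last joint's range is limited). The gripper opens to 85 mm and grips with 20 to 120 N. Pads are 22 mm wide; open, the fingers measure 114 mm over their backs; the gripper's body (76 mm by 85 mm) begins 54 mm behind the grasp point. The pads swing forward as they close: fully open they stand 13 mm farther back than shut.
Start: joints at [-1.255, 0.259, 0.021, 1.334, 0, 1.418], TCP at [0.248, -0.491, 0.253] pointing down, gripper open.
Joint ranges: [-3.04, 3.04], [-0.91, 1.82], [-1.04, 1.36], [-1.92, 1.95], [-1.52, 1.45], [-3.14, 3.14]. Speed limits (rad/s): [2.22, 2.22, 2.79, 3.14, 3.14, 3.14].

### API

Orientations are given as a unit quaternion [w, x, y, z].
In Python, from plant import bot gives the robot as it stands. The module is installed in compiled form; this text tells all that it offers. Calls block until the motion is done:
- bot.goto(position, orientation): joint-space move of the TCP to a pose.
- bot.line_to(position, attitude=None, feed=0.15): straight line of the TCP; attitude=None keeps the orientation; feed is the mean speed in m/s.
- bot.move_joints(angles): joint-space move.
- bot.set_gripper(opening, force=None): finger opening in m; force is the grip in N (None keeps the last); returns when the fingers have stopped.
- bot.pause(seconds).
- bot.solve_ik(position, orientation): joint angles nearest the present ones, or None.
- bot.get_state(): the state.
- bot.grab_frame(name): name is "side" or "top" or "wrist"; returns a dict with "image" (420x560x3 uint8, red, green, blue), "range_z" (420x560 float32, m along the optical axis (not along the pixel's ray), 0 where there is no reading), "fx", "fy", "cx", "cy" (pixels), "R" (3x3) and "t" (3): a world point X has camera coordinates R X + t. Camera axes: x right, y down, z forward; pixel columns grow to the right and rows downward; lengths in m; the calibration is good to about 2 mm. A picture is of the moment at which its call begins.
A pose or a line that the arm cannot do raises bot.Unreachable and nothing moves.
- bot.sign_off(): hands the job in; it is judged then, once.
The state is a dict: "clock": time; "q": joint angles; "qvel": joint speeds; "effort": joint torques, N m; "eef_pos": TCP position; "eef_rot": TCP orientation; "ft_force": force on the tool from outside, world axes, zero at the start; "ft_torque": the same for the moment, N m; "gripper_width": finger opening in m; "grip_force": force on a finger pad.
Only numpy, scipy, OpenCV 4.12 (cv2) and the standard library are available. Lean on these libraries where they do the work, as an engineer would, in place of code of your own. Each camera call takes 0.05 s, during which the arm holds its last target. There are 200 camera calls.

### The job

Get the flat aluminium blank ready for sawing: with the fingertips only, push it on the sawing board until its long side lies flat against the wooden fence and the scribed line across it lies right over the board's steel-nosed edge, so that the 30 mm beyond the line overhang. Only slide the blank, never lift or tip it, and leave the other things where they are.

Things in the scene. Friction and masses are not known exactly. Their poses are not given: they have to be found in the camera images.
- saw_board: fixed wooden sawing board, 240 x 300 mm, its flat top 36 mm above the bench. Origin on the bench (underside); x points to the fence (roughly away from the robot), y along the fence, z up. In this frame the top spans x -140 to +85 mm and y -150 to +150 mm; the fence is a straight wooden strip 20 mm wide along the whole far side (x +85 to +105 mm), standing 16 mm above the top; the steel-nosed saw edge is the end at y = -150 mm (the right-hand end from the robot)
- saw_edge (a point): point on the board's steel-nosed saw edge, level with the top, 45 mm from the fence: where the middle of the scribed line belongs. Axes as the board's
- fence_face (a point): middle of the fence's face that looks towards the board's top, 8 mm above the top. Axes as the board's
- blank: bare flat aluminium plate lying loose on the board, 90 mm (x) by 160 mm (y) by 6 mm thick, 0.19 to 0.32 kg. Origin at the centre of its underside, x towards its fence side, y along its length; the end at -y is the one to overhang. It starts up to 10 degrees askew, away from the fence and not overhanging
- cut_line (a point): middle of the dark line scribed straight across the top of the blank, 30 mm from its -y end and parallel to it. Axes as the blank's
- hex_key: black L-shaped hex key, 31 x 88 x 6 mm, lying on the board near its robot-side right corner; to be left alone. Origin at the middle of its underside, long along its own y
- stamp: wooden hand stamp, 29 x 55 mm and 84 mm tall, standing on the bench to the left of the board; to be left alone. Origin at the centre of its underside, z up its handle
- marker: black marker pen 135 mm long, 18 mm thick, lying on the bench to the right of the board; to be left alone. Origin at the middle of its underside, long along its own y
- small_carton: small closed cardboard carton, 52 x 79 x 36 mm, on the bench to the right of the board, just beyond where the blank will overhang; to be left alone. Origin at the centre of its underside, long along its own y
- tape_measure: yellow tape measure, 63 x 90 x 38 mm, on the bench behind the board; to be left alone. Origin at the centre of its underside
- stapler: blue stapler, 34 x 157 x 48 mm, on the bench behind the board; to be left alone. Origin at the centre of its underside, long along its own y
There are look-alikes about, which are no part of the job. Of the things shaped like the blank, the aluminium one is meant.

How it is judged:
At the end, for the whole second after the job is handed in: the blank lies flat and still on the board, its long side against the fence (middle within about 4 mm of flush, at most 0.05 rad askew), and its scribed line is within 6 mm of the steel-nosed edge (y of cut_line in the frame of saw_board between -0.156 and -0.144 m and angle between the x axis of blank and the x axis of saw_board, either way round below 0.05 rad and x of blank in the frame of saw_board above 0.0355 m and angle between blank's own z axis and vertical below 0.03 rad and height (world z) of blank between 0.033 and 0.039 m and linear speed of blank below 0.005 m/s); the robot touches nothing.
It fails at once if the blank is lifted, tipped or knocked off the board (height (world z) of blank above 0.048 m or height (world z) of blank below 0.03 m or angle between blank's own z axis and vertical above 0.12 rad).
It fails at once if another thing is shifted by more than 20 mm or the stamp is knocked over (distance of any of hex_key, stamp, marker, small_carton, tape_measure, stapler from where it was at the start of the episode above 0.02 m or angle between stamp's own z axis and vertical above 0.4 rad).
It also fails if it takes over 48 s, if anything falls off the work surface, if the arm or the gripper's body presses on something with over 40 N, if the wrist force passes 120 N, or if a joint passes its speed limit or range.

## Working session

There is one attempt and no reset: what is moved stays moved. The work goes in short steps, each a Python script; the robot and the scene stay as the last script left them, time stands still between calls to the robot, and variables do not carry over. Pictures are saved under pics/ and viewed, at most 10 in all, crops included, and the job is handed in when it is done.

```bash
mkdir -p pics; cat > h.py <<'E'
import numpy as np, cv2, pickle
from plant import bot
def grab(n,tag):
    f=bot.grab_frame(n); cv2.imwrite(f'pics/{tag}.png',cv2.cvtColor(f['image'],cv2.COLOR_RGB2BGR)); pickle.dump(dict(f),open(f'{tag}.pkl','wb')); return f
def ray(f,uv,z):
    uv=np.atleast_2d(np.asarray(uv,float)); R=np.array(f['R']);t=np.array(f['t'])
    d=np.c_[(uv[:,0]-f['cx'])/f['fx'],(uv[:,1]-f['cy'])/f['fy'],np.ones(len(uv))]@R
    c=-R.T@t; return c+d*((z-c[2])/d[:,2])[:,None]
def world(f):
    v,u=np.mgrid[:420,:560]; Z=f['range_z']; R=np.array(f['R']);t=np.array(f['t'])
    P=np.stack([(u-f['cx'])/f['fx']*Z,(v-f['cy'])/f['fy']*Z,Z],-1); return (P-t)@R
E
python3 - <<'E'
from h import *
for n in('top','side'):
    f=grab(n,n+'0'); print(n,-np.array(f['R']).T@f['t'],f['R'][2])
s=bot.get_state(); print(s['clock'],s['eef_rot'],s['gripper_width'])
E
```

```text
top [0.33181093 0.06270646 1.330489  ] [ 0.1939751  -0.00728592 -0.9809794 ]
side [0.6071626  1.11138177 1.00226188] [-0.00794654 -0.74527177 -0.66671346]
0.1 [-5.87110087e-04  9.72656338e-01  2.32248360e-01 -5.90869565e-05] 0.085924246018586
```

View pics/top0.png

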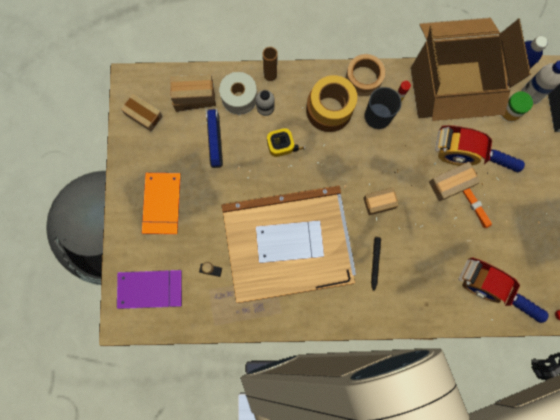

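View pics/side0.png

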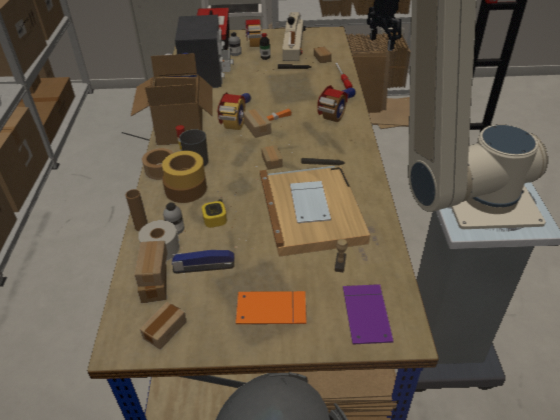

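The top view shows the silver blank at about (290,242) with its scribed line near x=308. The fence runs (223,207)–(340,190), the steel edge (341,195)–(354,284), and the hex key is near (335,280). I'll take a coarse fit from this, then a closer wrist view.

```bash
cat > m.py <<'E'
from h import *
f=pickle.load(open('top0.pkl','rb')); im=f['image']; hsv=cv2.cvtColor(im,cv2.COLOR_RGB2HSV)
m=((hsv[...,1]<60)&(hsv[...,2]>150)).astype(np.uint8); m[:205]=0;m[300:]=0;m[:,:240]=0;m[:,338:]=0
m=cv2.morphologyEx(m,cv2.MORPH_CLOSE,np.ones((5,5)))
c=max(cv2.findContours(m,0,2)[0],key=cv2.contourArea)
b=cv2.boxPoints(cv2.minAreaRect(c)); print(b); P=ray(f,b,.042); print(P.round(4)); print('blank c',P.mean(0))
q=ray(f,[[223,209],[340,192]],.05); print('fence',q)
q=ray(f,[[342,196],[353,284]],.036); print('steel',q)
W=world(f)
for u,v in[(290,242),(245,250),(280,198),(380,203),(376,262),(335,280),(210,268),(281,142)]: print(u,v,W[v,u].round(3))
E
python3 m.py
python3 - <<'E'
from h import *
# wrist view: where would camera be
f=grab('wrist','w0'); s=bot.get_state(); print(-np.array(f['R']).T@f['t'],f['R'],f['fx'],s['eef_pos'])
for yaw in (0,np.pi/2,-np.pi/2):
  # tool down, tool x at heading yaw
  q=[0,np.cos(yaw/2),np.sin(yaw/2),0]
  print(yaw,bot.solve_ik([.5,0.15,.3],q),bot.solve_ik([.40,0.1,.06],q))
E
```

```text
[[255.08664 226.13786]
 [320.24692 219.78078]
 [323.81558 256.35944]
 [258.6553  262.71655]]
[[ 0.5514  0.1098  0.042 ]
 [ 0.5642 -0.0525  0.042 ]
 [ 0.4727 -0.0579  0.042 ]
 [ 0.4605  0.1022  0.042 ]]
blank c [0.51219922 0.02540248 0.042     ]
fence [[ 0.59483338  0.18858351  0.05      ]
 [ 0.63224864 -0.10377896  0.05      ]]
steel [[ 0.62507185 -0.11019027  0.036     ]
 [ 0.40428884 -0.1271882   0.036     ]]
290 242 [0.51  0.024 0.045]
245 250 [0.493 0.136 0.04 ]
280 198 [0.619 0.047 0.054]
380 203 [ 0.605 -0.205  0.034]
376 262 [ 0.459 -0.191  0.013]
335 280 [ 0.415 -0.083  0.038]
210 268 [0.446 0.216 0.081]
281 142 [0.77  0.041 0.039]
[ 0.31369009 -0.45784205  0.37248737] [[ 0.45257575 -0.89172442 -0.00165837]
 [-0.8530568  -0.43349104  0.2904817 ]
 [-0.25974851 -0.13005029 -0.95687911]] 327.56664007344295 [ 0.2484362  -0.49048196  0.25278775]
0 [ 0.13061565  0.20098962  0.06233932  1.43214603  0.         -3.01097701] [ 0.04080324  0.18447585 -0.62385818  0.7624623   0.         -3.10078942]
1.5707963267948966 [0.13061565 0.20098962 0.06233932 1.43214603 0.         1.70141197] [ 0.04080324  0.18447585 -0.62385818  0.7624623   0.          1.61159956]
-1.5707963267948966 [ 0.13061565  0.20098962  0.06233932  1.43214603  0.         -1.44018068] [ 0.04080324  0.18447585 -0.62385818  0.7624623   0.         -1.52999309]
```

```bash
python3 - <<'E'
from h import *
q=lambda y:[0,np.cos(y/2),np.sin(y/2),0]
bot.set_gripper(.03)
bot.goto([.54,.0,.33],q(.1)); bot.pause(.3)
f=grab('wrist','w1'); s=bot.get_state(); print(s['clock'],s['eef_pos'],s['q'],s['gripper_width'],s['ft_force'])
E
```

```text
3.1417 [ 5.40018306e-01 -3.42867618e-04  3.29945082e-01] [-1.56076395e-01  2.31654826e-01  1.77659655e-01  1.51687269e+00
  1.33327978e-05  2.88610199e+00] 0.030363255450988922 [-0.37037521  0.07928569 -0.63479846]
```

View pics/w1.png

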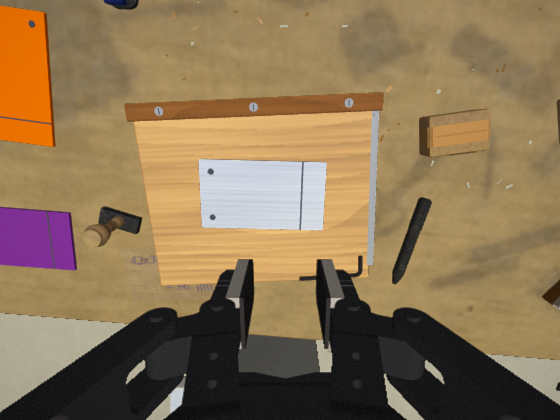

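The wrist view is clear:
- **Blank corners:** about (200,160), (326,163), (324,230), (201,227), with the line at x≈302.
- **Fence lower edge:** (135,121)–(383,110).
- **Steel edge:** right side, (379,111)–(373,265).
- **Hex key:** (300–362, 257–280).

Next I'll fit lines to these.

```bash
cat >> h.py <<'E'
def fit(P):
    vx,vy,x,y=cv2.fitLine(np.asarray(P[:,:2],np.float32),cv2.DIST_HUBER,0,1e-3,1e-3).ravel(); return np.array([x,y]),np.array([vx,vy])
def board(f):
    im=f['image']; g=cv2.cvtColor(im,cv2.COLOR_RGB2GRAY).astype(float); hsv=cv2.cvtColor(im,cv2.COLOR_RGB2HSV)
    fe=[]
    for u in range(160,350,4):   # fence -> board: strongest dark-to-bright
        c=g[100:135,u]; d=np.diff(cv2.GaussianBlur(c.reshape(-1,1),(1,3),0).ravel()); fe.append([u,100+np.argmax(d)+.5])
    st=[]
    for v in range(130,250,4):   # right boundary of grey strip
        r=(hsv[v,355:395,1]<70)&(hsv[v,355:395,2]>110); k=np.where(r)[0]
        if len(k): st.append([355+k.max()+.5,v])
    fe=np.array(fe);st=np.array(st); print('fence px',fe[[0,-1]],'steel px',st[[0,-1]],len(st))
    fp,fd=fit(ray(f,fe,.052)); sp,sd=fit(ray(f,st,.036))
    ex=np.array([-fd[1],fd[0]]); ex*=np.sign(ex[0]); 
    sd*=np.sign(sd[0]); yaw1=np.arctan2(ex[1],ex[0]); yaw2=np.arctan2(sd[1],sd[0])
    yaw=yaw1; X=np.array([np.cos(yaw),np.sin(yaw)]);Y=np.array([-X[1],X[0]])
    print('yaw fence/steel',yaw1,yaw2)
    # origin: fence face x=.085 ; saw edge y=-.15
    o=X*(fp@X-.085)+Y*(sp@Y+.15); return o,yaw
def blank(f,roi=None):
    im=f['image']; hsv=cv2.cvtColor(im,cv2.COLOR_RGB2HSV)
    m=((hsv[...,1]<45)&(hsv[...,2]>165)).astype(np.uint8)
    if roi: k=np.zeros_like(m); k[roi[0]:roi[1],roi[2]:roi[3]]=1; m*=k
    m=cv2.morphologyEx(m,cv2.MORPH_CLOSE,np.ones((7,7)))
    c=max(cv2.findContours(m,0,cv2.CHAIN_APPROX_NONE)[0],key=cv2.contourArea)[:,0]
    P=ray(f,c,.042)[:,:2].astype(np.float32); r=cv2.minAreaRect(P*1000)
    return c,P,np.array(cv2.boxPoints(r))/1000
def inb(P,o,yaw):
    X=np.array([np.cos(yaw),np.sin(yaw)]);Y=np.array([-X[1],X[0]]); d=np.atleast_2d(P)[:,:2]-o; return np.c_[d@X,d@Y]
def outb(P,o,yaw,z):
    x,y=P; return [o[0]+x*np.cos(yaw)-y*np.sin(yaw),o[1]+x*np.sin(yaw)+y*np.cos(yaw),z]
E
python3 - <<'E'
from h import *
f=pickle.load(open('w1.pkl','rb')); o,yaw=board(f); print(o,yaw); pickle.dump((o,yaw),open('board.pkl','wb'))
c,P,b=blank(f,(140,245,180,345)); print(c.min(0),c.max(0)); print(inb(b,o,yaw).round(4)); print('c',inb(b.mean(0),o,yaw))
print('line',inb(ray(f,[[303,163],[301,229]],.042),o,yaw))
print('corners',inb(ray(f,[[200,160],[326.5,163],[324.5,230],[201,227]],.042),o,yaw))
print('hex',inb(ray(f,[[300,280],[361,274],[360,256]],.042),o,yaw))
W=world(f); print(W[195,260],W[150,170],W[104,280])
print('near edge',inb(ray(f,[[163,285]],.036),o,yaw))
E
```

```text
fence px [[160.  119.5]
 [348.  111.5]] steel px [[378.5 130. ]
 [373.5 246. ]] 30
yaw fence/steel 0.14122255 0.14195663
[0.5240796  0.03046041] 0.14122255
[199 159] [326 229]
[[-0.0519  0.0787]
 [-0.0623 -0.0799]
 [ 0.0269 -0.0858]
 [ 0.0374  0.0728]]
c [[-0.01246073 -0.00353435]]
line [[ 0.02656798 -0.05685698]
 [-0.06010436 -0.05208138]]
corners [[ 0.03549519  0.07048598]
 [ 0.02537363 -0.08600121]
 [-0.06276711 -0.08302818]
 [-0.05194642  0.07935605]]
hex [[-0.13485534 -0.04871909]
 [-0.12908168 -0.13286656]
 [-0.1020408  -0.13079349]]
[0.51220885 0.02786398 0.04131949] [0.55680212 0.1448029  0.03419361] [0.6243884  0.01283625 0.05054733]
near edge [[-0.13807133  0.14469408]]
```

```bash
cat >> h.py <<'E'
q=lambda y:[0,np.cos(y/2),np.sin(y/2),0]
def probe(xy,z0,n=14):
    f0=bot.get_state()['ft_force'][2]; x,y=xy
    for i in range(n):
        z=z0-.001*i; bot.line_to([x,y,z],feed=.02); s=bot.get_state()
        if abs(s['ft_force'][2]-f0)>3: print('contact at cmd',z,'act',s['eef_pos'][2],s['ft_force'][2]-f0); return z
    print('no contact',z,s['ft_force'],f0); return None
def stat(t=''): s=bot.get_state(); print(t,round(s['clock'],2),s['eef_pos'].round(4) if hasattr(s['eef_pos'],'round') else s['eef_pos'],np.round(s['ft_force'],1))
E
python3 - <<'E'
from h import *
o,yaw=pickle.load(open('board.pkl','rb')); B=lambda x,y,z:outb((x,y),o,yaw,z)
bot.set_gripper(.05)
bot.goto(B(-.009,.110,.12),q(yaw+np.pi/2)); bot.line_to(B(-.009,.110,.064)); stat()
z=probe(B(-.009,.110,0)[:2],.062); stat()
if z:
    bot.line_to(B(-.009,.110,z+.003)); stat('up')
E
```

```text
5.22 [0.5002 0.1379 0.0646] [ 0.3  0.3 -0.8]
contact at cmd 0.054 act 0.054975533532291565 13.484743313276228
 7.47 [0.4998 0.1381 0.055 ] [-3.5 -1.1 12.7]
up 7.72 [0.4998 0.1381 0.0571] [-0.4 -0.5  0.2]
```

```bash
python3 - <<'E'
from h import *
o,yaw=pickle.load(open('board.pkl','rb')); B=lambda x,y,z:outb((x,y),o,yaw,z)
z=.0572
bot.line_to(B(-.009,.08,z),feed=.06); stat()
bot.line_to(B(-.009,.03,z),feed=.05); stat()
bot.line_to(B(-.009,-.005,z),feed=.04); stat('end')
bot.line_to(B(-.009,.02,z)); bot.line_to(B(-.009,.02,.15),feed=.2)
bot.move_joints([-1.56076395e-01,2.31654826e-01,1.77659655e-01,1.51687269e+00,0,2.88610199e+00]); bot.pause(.2)
f=grab('wrist','w2'); stat()
c,P,b=blank(f,(130,260,150,420)); print(c.min(0),c.max(0)); print(inb(b,o,yaw).round(4)); print('c',inb(b.mean(0),o,yaw))
E
```

```text
8.38 [0.504  0.1081 0.0572] [0.5 0.6 1.3]
 9.53 [0.5109 0.0589 0.0572] [-0.6 -0.2 -0.3]
end 10.55 [0.5159 0.0241 0.0572] [-0.4 -0.2  0.7]
 13.1 [ 5.400e-01 -3.000e-04  3.296e-01] [ 0.1 -0.6 -0.4]
[272 130] [400 259]
[[-0.1073 -0.0176]
 [-0.1071 -0.1764]
 [ 0.0627 -0.1761]
 [ 0.0625 -0.0174]]
c [[-0.02228289 -0.09686791]]
```

View pics/w2.png

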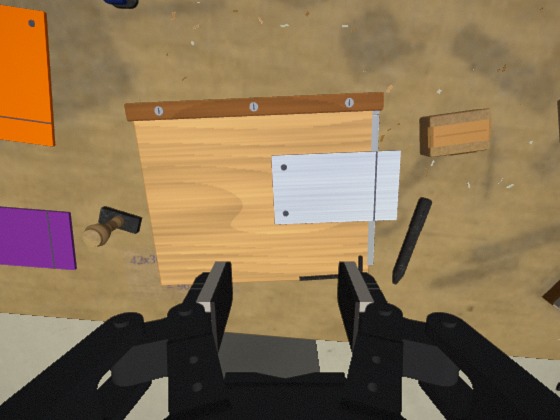

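The blank is now square to the board, line px ~375 against the steel edge, about 3 mm short. Its long side is still about 50 mm from the fence (corners (272,156), (400,151), (396,219), (274,224)). Next I push it to the fence.

```bash
python3 - <<'E'
from h import *
o,yaw=pickle.load(open('board.pkl','rb')); B=lambda x,y,z:outb((x,y),o,yaw,z)
f=pickle.load(open('w2.pkl','rb')); C=inb(ray(f,[[272,156],[400,151],[396.5,219.5],[274,224]],.042),o,yaw); print(C.round(4))
near=C[2:,0].min(); print(near)
assert -.070<near<-.045
z=.0572; y=-.088; x0=near-.011-.010
bot.goto(B(x0,y,.13),q(yaw+np.pi)); bot.line_to(B(x0,y,.075)); bot.line_to(B(x0,y,z),feed=.05); stat('down')
bot.line_to(B(-.022,y,z),feed=.05); stat()
X=np.array([np.cos(yaw),np.sin(yaw)]); f0=np.array(bot.get_state()['ft_force'])[:2]@X
for x in np.arange(-.021,-.008,.001):
    bot.line_to(B(x,y,z),feed=.02); F=np.array(bot.get_state()['ft_force'])[:2]@X
    if F-f0<-6: break
print(x,F,f0); stat('end')
bot.line_to(B(x-.02,y,z),feed=.1); bot.line_to(B(x-.02,y,.15),feed=.2)
bot.move_joints([-1.56076395e-01,2.31654826e-01,1.77659655e-01,1.51687269e+00,0,2.88610199e+00]); bot.pause(.2)
f=grab('wrist','w3'); stat()
c,P,b=blank(f,(90,215,250,420)); print(c.min(0),c.max(0)); print(inb(b,o,yaw).round(4))
E
```

```text
[[ 0.0365 -0.0186]
 [ 0.0363 -0.1757]
 [-0.052  -0.1767]
 [-0.0518 -0.0166]]
-0.05204902911152914
down 16.94 [ 0.464  -0.0669  0.0571] [ 0.9 -0.  -0.3]
 18.12 [ 0.5147 -0.0598  0.0572] [ 0.7 -0.7 -0.4]
-0.012999999999999994 -9.67461871682952 0.6185978261043432
end 20.37 [ 0.5222 -0.0586  0.057 ] [-9.4 -2.5  5.5]
 24.37 [ 5.400e-01 -4.000e-04  3.299e-01] [ 0.3  0.5 -0.5]
[269  99] [402 214]
[[-0.0433 -0.0174]
 [-0.0433 -0.1761]
 [ 0.0994 -0.1761]
 [ 0.0994 -0.0174]]
```

View pics/w3.png

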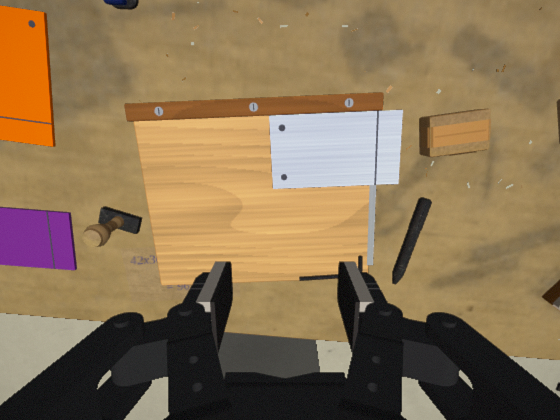

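The blank's long side is flush against the fence (edge (270,116)–(402,110)). The line at px ~377 is about 3 mm short of the edge, so I'll give it a final end nudge.

```bash
python3 - <<'E'
from h import *
o,yaw=pickle.load(open('board.pkl','rb')); B=lambda x,y,z:outb((x,y),o,yaw,z)
f=pickle.load(open('w3.pkl','rb')); print(inb(ray(f,[[377.5,111],[375.5,185]],.042),o,yaw).round(4))
z=.0573; x=.030
bot.goto(B(x,.025,.13),q(yaw+np.pi/2)); bot.line_to(B(x,.025,.075)); bot.line_to(B(x,.025,z),feed=.05); stat('down')
bot.line_to(B(x,.0,z),feed=.06); bot.line_to(B(x,-.0083,z),feed=.03); stat('end')
bot.line_to(B(x,.02,z),feed=.1); bot.line_to(B(x,.02,.15),feed=.2)
bot.move_joints([-1.56076395e-01,2.31654826e-01,1.77659655e-01,1.51687269e+00,0,2.88610199e+00]); bot.pause(.2)
f=grab('wrist','w4'); stat()
g=cv2.cvtColor(f['image'],cv2.COLOR_RGB2BGR)[95:225,240:440]; cv2.imwrite('pics/w4c.png',cv2.resize(g,(800,520),interpolation=cv2.INTER_CUBIC))
c,P,b=blank(f,(90,215,250,420)); print(inb(b,o,yaw).round(4))
E
```

```text
[[ 0.0845 -0.1466]
 [-0.0049 -0.1478]]
down 26.73 [0.5502 0.0595 0.0571] [0.1 0.6 1. ]
end 27.72 [0.555  0.0263 0.0573] [ 0.7 -0.1 -0.2]
 30.37 [ 5.400e-01 -2.000e-04  3.295e-01] [ 0.2 -0.3  0.4]
[[-0.0434 -0.0205]
 [-0.0433 -0.1793]
 [ 0.0993 -0.1792]
 [ 0.0991 -0.0204]]
```

View pics/w4c.png

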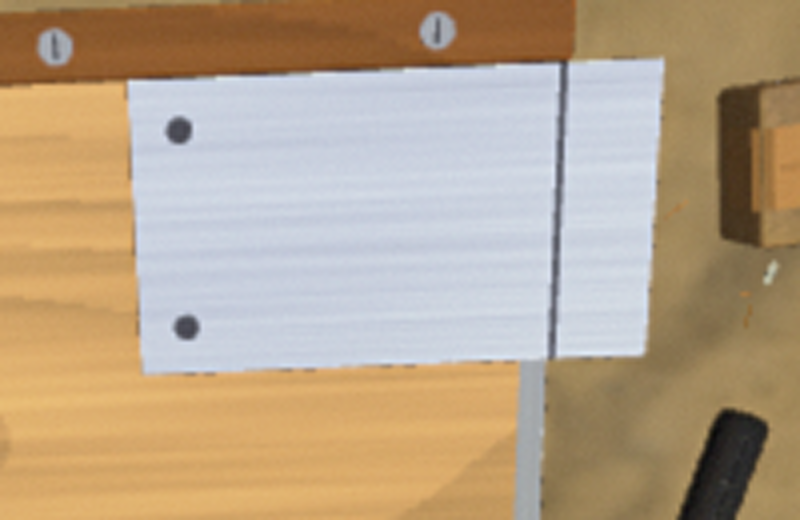

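The crop shows the long side tight against the fence, and the line (crop x≈552–563) over the steel edge's outer side (~545, with the line higher up by parallax). The measured line is at y ≈ -0.150.

```bash
python3 -c "
from plant import bot
print(bot.sign_off())"
```

```text
the job is handed in; nothing more can be done
None
```

The job is handed in at about 30 s of the 48 s: the last wrist picture shows the blank flush along the fence with its scribed line within about 1 mm of the steel-nosed edge, and no verdict was returned.

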